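Close and pin the hinged casting mould and hold it pressed shut

ROBOT

A 6-joint arm with a two-finger parallel gripper is mounted at the origin on the work surface; the furniture and walls round the work are solid. World frame = base frame: x ahead of the robot, y to its left, z up, the work surface at z = 0. Lengths are in m, angles in rad, forces in N, time in s.
With the tool pointing down it reaches from about 0.375 to 0.925 m from the base axis. Payload 5.7 kg.
Tool frame: the origin (TCP) lies between the finger pads; the fingertips stand 25 mm ahead of it and the grasp point (between the pads) lies 6 mm ahead of it (bot.tip_extent is the distance from the TCP to the fingertips, in m); z points along the fingers, y is the line along which they close (so a half turn about z gives the same grasp; the last joint's range is limited). The gripper opens to 85 mm and grips with 20 to 120 N. Pads are 22 mm wide; open, the fingers measure 114 mm over their backs; the gripper's body (76 mm by 85 mm) begins 54 mm behind the grasp point. The pads swing forward as they close: fully open they stand 13 mm farther back than shut.
Start: joints at [-1.369, 0.359, 1.51, -0, 1.272, -0.115], TCP at [0.187, -0.57, 0.256] pointing down, gripper open.
Joint ranges: [-2.97, 2.97], [-1.01, 2.36], [0.21, 2.38], [-0.96, 4.11], [0.2, 2.71], [-2.98, 2.98]. Speed limits (rad/s): [2.39, 2.39, 3.14, 3.14, 3.14, 3.14].

INTERFACE

Orientations are given as a rotation vector (axis times angle).
In Python, from bench import read_state, eyes, workorder, bot gives the robot as it stands.
- The arm moves only by the tool arm_command, never from a script. Its argument "deltas" is a list that holds one entry, the list of rows, each a list of 5 numbers: the shift along the tool's x, y, z in m, then the turn about the tool's z in degrees, then the closure, from 0 (fully open) to 1 (shut). A call has 1 to 20 rows; each row shifts and turns the commanded pose from where the row before left it, along the tool's axes as they then stand; what a row does not reach is not made up. A row lasts 1/10 s, in which the tool goes at most 50 mm and 8.59 degrees, less where a joint would pass 70% of its speed; a pose out of reach is approached as far as the arm can. A call is refused whole if a number of a shift passes 0.05 or a number of a turn 8.59, either way. A call with a gripper value outside its range is refused whole. The fingers move at their own pace and stop on an object; the grip force is fixed at half the most. Time passes only in rows, so rows that do not move let the fingers close. It gives the time, the measured TCP pose, the force, the opening and the grip force at its end, in the units of the state.
- read_state(): the state, without advancing time (a new reading comes with each control period).
- eyes.grab_frame(name): name is "scene" or "top" or "wrist"; returns a dict with "pixels" (420x560x3 uint8, red, green, blue), "intrinsics" (3x3 intrinsics, pixels), "origin" and "orientation" of the camera in the world; the wrist camera has in their place "T_tool_cam" (4x4, takes a point from camera to tool coordinates, whose origin is the TCP and whose axes are the flange's). Camera axes: x right, y down, z forward; pixel columns grow to the right and rows downward; lengths in m; the calibration is good to about 2 mm. A picture is of the moment at which its call begins: read the wrist's pose just before it. There is no depth.
- workorder.job_done(): hands the job in; it is judged then, once.
The state is a dict: "t": time; "q": joint angles; "joint_velocities": joint speeds; "joint_efforts": joint torques, N m; "ee_pos": TCP position; "ee_rot": TCP orientation; "force": force on the tool from outside, world axes, zero at the start; "torque": the same for the moment, N m; "grip_width": finger opening in m; "grasp_force": force on a finger pad.
Only numpy, scipy, OpenCV 4.12 (cv2) and the standard library are available. Lean on these libraries where they do the work, as an engineer would, in place of code of your own. Each camera call takes 0.05 s, during which the arm holds its last target. There are 200 camera calls.

TASK

The glued cast bone lies bedded in the lower half of the small hinged aluminium mould. Close the upper half fully, then push the red-handled locking pin all the way home through the aligned knuckles on the mould's front (from either side), let go of the pin, and press down firmly (about 10 N) on top of the closed mould to squeeze the joint while the glue grabs: the program finishes while the robot is still pressing. Leave the other things on the bench where they are.

Things in the scene. Friction and masses are not known exactly. Their poses are not given: they have to be found in the camera images.
- mould: Fixed lower half of an aluminium mould, 90 (x) x 60 (y) mm, on a 130x90x14 mm board screwed to the bench. Origin: underside of the board's centre; x points from the front (two steel pin knuckles, toward the robot) to the rear (hinge), z up. Its top, the parting plane, 50 mm up, is lined with blue-grey silicone, a brown bone in it
- pin_axis (a point): Fixed point on the axis of the front knuckle holes, midway between the outer knuckle faces: 57 mm in front of the mould's centre, 50 mm above the bench; holes run along the mould's y. Knuckles: 22 mm outside, 13 mm through holes, fixed ones at y = -30..-16 and 16..30 mm, the upper half's at -14..14 mm when shut
- hinge_axis (a point): Fixed point on the hinge axis (which runs along the mould's y) at the rear of the mould, 53 mm behind its centre, 50 mm above the bench
- lid (a joint): Angle of the hinged upper half (an aluminium block 90x60 mm, 28 mm thick, whose steel knuckle at the free end reaches 68 mm from its centre): 0 = shut, 1.57 = upright, at most 1.75. It starts open, between 1.1 and 1.6; the stiff hinge stays where it is left and takes 2 to 4 N at the free end to swing. The pin passes only within about 0.02 rad of shut
- lid_top (a point): Centre of the upper half's flat outer face (uppermost when shut, then 78 mm above the bench); z points out of that face, x to the hinge, 53 mm away along x; the silicone-lined inner face is 28 mm behind it. A good place to press
- pin: Loose locking pin lying on the bench, 70 g: red ribbed square grip 36 mm long, 18x18 mm, then a 72 mm steel shaft of 10 mm diameter, its last 12 mm tapering to a nose. Origin: underside of the grip's centre; x points to the nose. The shaft begins at x = 18 mm, where the grip's end face is the shoulder that stops against the outer knuckle; nose at x = 90 mm
- pin_grip (a point): Centre of the pin's red grip, on the pin's axis (9 mm above its underside)
- pin_mid (a point): Point on the pin's axis 30 mm from the shoulder (x = 48 mm): it meets pin_axis when the pin is fully home
- bone_chip: Bystander: loose brown bone chip 37x45x16 mm, origin at its underside
- glue_bottle: Bystander: loose white glue bottle with orange nozzle, 45 mm wide, 121 mm tall, origin at its underside
- vial: Bystander: loose glass vial with black cap, 23 mm wide, 58 mm tall, origin at its underside

How it is judged:
On the way, in this order (a step that is already met when the one before it is completed fails the run):
1. the upper half is closed fully (value of joint lid below 0.03 rad), for 0.2 s.
2. the pin is pushed home through the knuckles, the mould shut (value of joint lid below 0.04 rad and distance between pin_mid and pin_axis below 0.006 m and angle between the x axis of pin and the y axis of mould, either way round below 0.12 rad), for 0.2 s.
At the end, for the whole second after the job is handed in: The mould is shut (lid below 0.03 rad), the pin is through all three knuckles with its shoulder within 6 mm of home (pin_mid within 6 mm of pin_axis, axes within 0.12 rad) and not touched by the robot, and the fingers press on the upper half from above with more than 5 N to the very end (value of joint lid below 0.03 rad and distance between pin_mid and pin_axis below 0.006 m and angle between the x axis of pin and the y axis of mould, either way round below 0.12 rad and contact force between each of the arm, the fingers and pin below 0.3 N and contact force between the fingers and lid above 5 N and z of the grasp point in the frame of lid_top above 0.004 m); the arm keeps its last pose, push and grip.
It fails at once if a bystander is moved by more than 30 mm (distance of any of bone_chip, glue_bottle, vial from where it was at the start of the episode above 0.03 m).
It also fails if it takes over 72 s, if anything falls off the work surface, if the arm or the gripper's body presses on something with over 40 N, if the wrist force passes 120 N, or if a joint passes its speed limit or range.

## Working session

There is one attempt and no reset: what is moved stays moved. The work goes in short steps, Python scripts to look and compute and a tool call to move; the robot and the scene stay as the last step left them, time stands still between calls to the robot, and variables do not carry over. Pictures are saved under pics/ and viewed, at most 10 in all, crops included, and the job is handed in when it is done.

Besides the shell and the picture viewer there is one more tool, called after "Call:" as name(argument=value, ...) on one line, values as JSON. arm_command: Moves the arm, as the interface text tells. Its arguments: {"type":"object","properties":{"deltas":{"type":"array","items":{"type":"array","items":{"type":"array","items":{"type":"number"}}}}},"required":["deltas"]}

```bash
ls; mkdir -p pics
python3 - <<'E'
from bench import read_state, eyes, bot
import cv2, numpy as np
s=read_state(); print(s['t'],s['ee_pos'],s['ee_rot'],s['grip_width'],s['force'])
for n in ['scene','top']:
    f=eyes.grab_frame(n); cv2.imwrite(f'pics/{n}0.png',f['pixels'][:,:,::-1])
    print(n,f['intrinsics'],f['origin'],np.round(f['orientation'],4))
    np.savez(f'pics/{n}0.npz',**{k:np.array(v) for k,v in f.items()})
E
```

```text
pics
0.0 [ 0.1867944  -0.56951827  0.25545244] [-3.10043765e+00 -4.95295231e-01  1.33194910e-04] 0.08564937855230544 [ 0.33177906 -0.24147922  0.288971  ]
scene [[530.64200618   0.         271.8706988 ]
 [  0.         530.64200618 213.7577599 ]
 [  0.           0.           1.        ]] [0.16558887 0.79863141 0.75720693] [-0.6251  2.5766 -1.2996]
top [[463.24790382   0.         282.5645243 ]
 [  0.         463.24790382 214.7643874 ]
 [  0.           0.           1.        ]] [ 0.42002553 -0.0077741   1.21116445] [-2.1572  2.1419 -0.1263]
```

View pics/scene0.png

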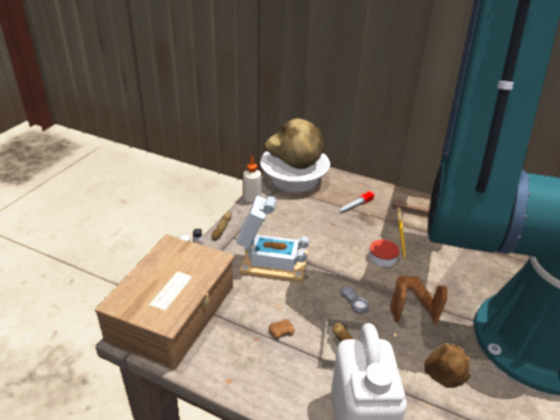

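View pics/top0.png

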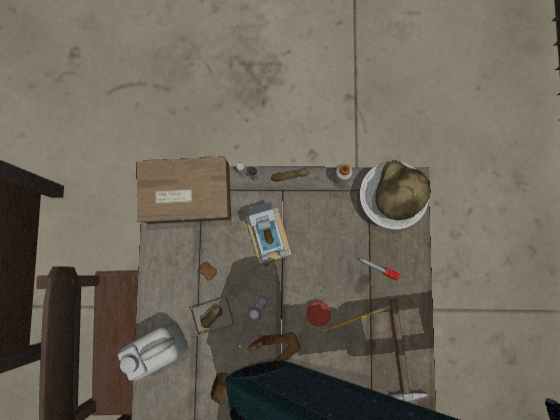

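The scene view shows the mould at about (275,255) with its lid upright at (255,222). The pin is at (358,203) with its grip at (366,197). In the top view the mould is at (267,235), and the pin runs from its grip at (391,274) to its nose at (360,260). Next I get rough positions from rays.

```bash
cat > h.py <<'E'
import numpy as np, cv2
from scipy.spatial.transform import Rotation as R
from bench import read_state, eyes
def cam(name):
    s=read_state(); f=eyes.grab_frame(name); K=np.array(f['intrinsics']); im=np.array(f['pixels'])
    if name=='wrist':
        Rt=R.from_rotvec(s['ee_rot']).as_matrix(); T=np.array(f['T_tool_cam'])
        return im,K,Rt@T[:3,3]+s['ee_pos'],Rt@T[:3,:3]
    o=np.array(f['orientation']); return im,K,np.array(f['origin']),(R.from_rotvec(o).as_matrix() if o.size==3 else o)
def ray(c,p):
    d=c[3]@np.linalg.inv(c[1])@np.array([p[0],p[1],1.]); return c[2],d/np.linalg.norm(d)
def plane(c,p,z):
    o,d=ray(c,p); return o+d*(z-o[2])/d[2]
def tri(rs):
    A=sum(np.eye(3)-np.outer(d,d) for o,d in rs); b=sum((np.eye(3)-np.outer(d,d))@o for o,d in rs)
    x=np.linalg.solve(A,b); return x,max(np.linalg.norm((np.eye(3)-np.outer(d,d))@(x-o)) for o,d in rs)
def proj(c,P):
    q=c[1]@c[3].T@(np.array(P)-c[2]); return q[:2]/q[2]
def red(im):
    h=cv2.cvtColor(im,cv2.COLOR_RGB2HSV); return (((h[...,0]<6)|(h[...,0]>174))&(h[...,1]>190)&(h[...,2]>110)).astype(np.uint8)
def blobs(m,mn=8):
    n,l,st,ce=cv2.connectedComponentsWithStats(m); return [(st[i,4],ce[i]) for i in range(1,n) if st[i,4]>=mn]
E
python3 - <<'E'
from h import *
s=cam('scene');t=cam('top')
np.set_printoptions(precision=4,suppress=True)
print('red scene',blobs(red(s[0])));print('red top',blobs(red(t[0])))
for n,p in dict(pingrip=(391,274),nose=(360,260),mould=(268,235),bottle=(343,172),vial=(252,171),lid=(262,210)).items(): print(n,plane(t,p,.01),plane(t,p,.05))
for n,p in dict(pingrip=(366,197),nose=(341,211),mould=(275,250)).items(): print(n,plane(s,p,.01),plane(s,p,.05))
E
```

```text
red scene [(np.int32(73), array([367.9315, 196.0274]))]
red top [(np.int32(74), array([392.2162, 274.027 ]))]
pingrip [ 0.424  -0.2729  0.01  ] [ 0.4238 -0.2641  0.05  ]
nose [ 0.4591 -0.194   0.01  ] [ 0.4578 -0.1878  0.05  ]
mould [0.5221 0.044  0.01  ] [0.5187 0.0422 0.05  ]
bottle [ 0.6904 -0.1523  0.01  ] [ 0.6814 -0.1475  0.05  ]
vial [0.6918 0.0884 0.01  ] [0.6827 0.0852 0.05  ]
lid [0.5877 0.0605 0.01  ] [0.5821 0.0582 0.05  ]
pingrip [ 0.4268 -0.2749  0.01  ] [ 0.4128 -0.2175  0.05  ]
nose [ 0.4607 -0.1905  0.01  ] [ 0.4449 -0.1375  0.05  ]
mould [0.5363 0.0109 0.01  ] [0.5164 0.0531 0.05  ]
```

Run:
```python
from bench import eyes
import numpy as np
f=eyes.grab_frame('wrist'); print(np.round(f['T_tool_cam'],4),np.round(f['intrinsics'],1))
```

```text
[[ 1.000e-03 -9.581e-01 -2.866e-01  7.460e-02]
 [ 1.000e+00  1.100e-03 -1.000e-04  8.000e-04]
 [ 4.000e-04 -2.866e-01  9.581e-01 -1.159e-01]
 [ 0.000e+00  0.000e+00  0.000e+00  1.000e+00]] [[323.4   0.  278.1]
 [  0.  323.4 207.5]
 [  0.    0.    1. ]]
```

Call:
arm_command(deltas=[[[0,0,-0.04,0,0],[0,0,-0.04,0,0],[0,0,-0.02,0,0],[0.034,-0.036,0,0,0],[0.034,-0.036,0,0,0],[0.034,-0.036,0,0,0],[0.034,-0.036,0,0,0],[0.034,-0.036,0,0,0],[0.034,-0.036,0,0,0],[0.034,-0.036,0,0,0],[0.034,-0.036,0,0,0],[0.034,-0.036,0,0,0],[0.034,-0.036,0,0,0],[0.034,-0.036,0,0,0],[0.034,-0.036,0,0,0],[0,-0.04,0,0,0]]])

```text
t: 1.85
ee_pos: [0.4306, 0.0078, 0.3565]
ee_rot: [-3.102, -0.497, -0.004]
force: [-0.2, 1.4, -0.1]
grip_width: 0.0853
grasp_force: 0.0
```

Run:
```python
from h import *
c=cam('wrist'); cv2.imwrite('pics/w1.png',c[0][:,:,::-1])
np.savez('pics/w1.npz',im=c[0],K=c[1],o=c[2],R=c[3]); print(c[2])
```

```text
[0.50132862 0.03025567 0.47265108]
```

View pics/w1.png

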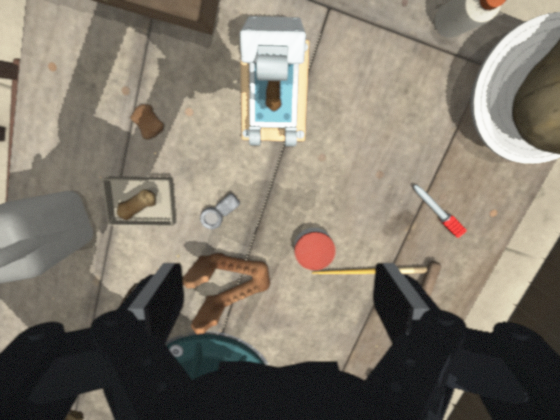

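The wrist view shows the mould with its board's front corners at (241,138) and (305,140). The front knuckles are at (254,135) and (291,136), the upright lid is at (272,40), and the pin runs from (414,185) to (456,226). I go nearer for the second view.

Call:
arm_command(deltas=[[[0.04,0,0.03,0,0],[0.05,0,0.05,0,0],[0,0,0,0,0],[0,0,0,0,0]]])

```text
t: 2.3
ee_pos: [0.4985, 0.029, 0.2897]
ee_rot: [-3.101, -0.497, 0.006]
force: [-0.8, -0.1, 0.3]
grip_width: 0.0855
grasp_force: 0.0
```

Run:
```python
from h import *
c=cam('wrist'); cv2.imwrite('pics/w2.png',c[0][:,:,::-1])
np.savez('pics/w2.npz',im=c[0],K=c[1],o=c[2],R=c[3]); print(c[2])
a=np.load('pics/w1.npz')['im'][0:160,210:340]; b=c[0][0:280,160:440]
A=cv2.resize(a,None,fx=3.0,fy=3.0,interpolation=2)[:,:,::-1]; B=cv2.resize(b,None,fx=1.43,fy=1.43,interpolation=2)[:,:,::-1]
M=np.zeros((480,800,3),np.uint8); M[:A.shape[0],:A.shape[1]]=A[:480]; M[:B.shape[0],395:395+B.shape[1]]=B[:480]
cv2.imwrite('pics/m1.png',M)
```

```text
[0.57006635 0.05149711 0.40536317]
```

View pics/m1.png

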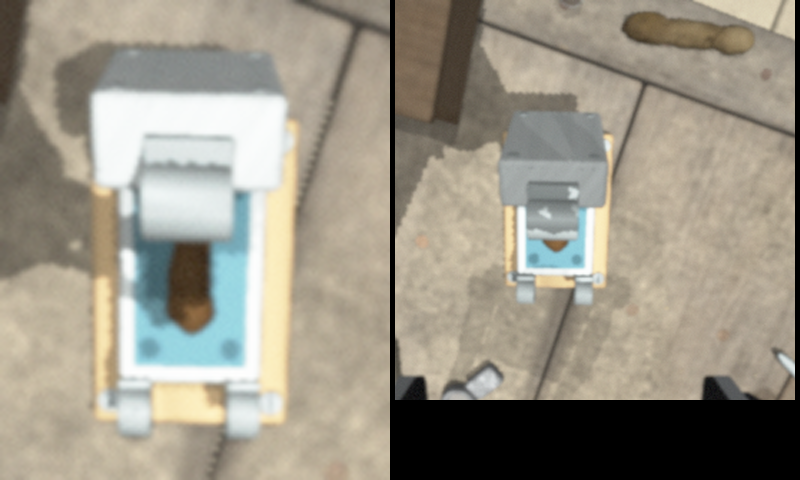

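Run:
```python
from h import *
np.set_printoptions(precision=4,suppress=True)
L=lambda f:(lambda d:(d['im'],d['K'],d['o'],d['R']))(np.load(f))
a,b=L('pics/w1.npz'),L('pics/w2.npz')
P={}
for n,p,q in [('kL',(255,136.7),(251.6,202.8)),('kR',(291,136.7),(292.2,202.8))]:
    P[n]=plane(b,q,.05); print(n,tri([ray(a,p),ray(b,q)]),plane(a,p,.05),P[n])
e=P['kL']-P['kR']; print('dist',np.linalg.norm(e),'y-yaw deg',np.degrees(np.arctan2(e[1],e[0])))
# lid corners in b: far edge (outer-face side) and near edge, height ~ .16 ; board front corners z=.014
cv=lambda x,y:((x-395)/1.43+160,y/1.43)
for n,p in dict(bl=(508,287),br=(604,287)).items(): print(n,plane(b,cv(*p),.014))
for n,p in dict(bl=(97,420),br=(284,420)).items(): print(n,plane(a,(p[0]/3+210,p[1]/3),.014))
# lid top edge corners in both views: end-face outer edge / inner edge
for n,p,q in [('inner L',(93,95),(500,159)),('inner R',(285,95),(606,159)),('outer L',(110,52),(510,114)),('outer R',(272,52),(602,114))]:
    print(n,tri([ray(a,(p[0]/3+210,p[1]/3)),ray(b,cv(*q))]))
# pin from view a/top/scene
t=cam('top');s=cam('scene')
print('grip',tri([ray(t,blobs(red(t[0]))[0][1]),ray(s,blobs(red(s[0]))[0][1])]),[ (n,plane(a,c,.009)) for n,c in blobs(red(a[0]))])
```

```text
kL (array([0.4628, 0.0489, 0.0477]), np.float64(1.3105908683809669e-05)) [0.463  0.0489 0.05  ] [0.4635 0.049  0.05  ]
kR (array([0.4774, 0.0048, 0.0478]), np.float64(0.00020417598996838853)) [0.4774 0.0051 0.05  ] [0.478  0.0049 0.05  ]
dist 0.0464165815489349 y-yaw deg 108.28585083459693
bl [0.4503 0.0645 0.014 ]
br [ 0.4768 -0.0156  0.014 ]
bl [0.4499 0.0659 0.014 ]
br [ 0.4771 -0.0166  0.014 ]
inner L (array([0.5578, 0.0849, 0.1412]), np.float64(8.110085675397368e-05))
inner R (array([0.5761, 0.0294, 0.1412]), np.float64(0.0003621758383325088))
outer L (array([0.5846, 0.0945, 0.0743]), np.float64(0.00036147597661168875))
outer R (array([0.6034, 0.0372, 0.0747]), np.float64(0.0008288699866025233))
grip (array([ 0.4231, -0.2756,  0.0139]), np.float64(0.00043725940640608615)) []
```

Knuckle centres come out 46.4 mm apart (46 expected) at z of about 48 mm. The mould yaw is about 18.3°, which already matches the tool. The pin axis midpoint is (0.4706, 0.027) and the hinge is at about (0.575, 0.0615). I go behind the lid with closed fingers.

Call:
arm_command(deltas=[[[0.043,-0.007,0,0,1],[0.043,0,0,0,1],[0.042,0,0,0,1],[0,0,0,0,1],[0,0,0,0,1],[0,0,0.045,0,1],[0,0,0.045,0,1],[0,0,0.045,0,1],[0,0,0,0,1],[0,0,0,0,1]]])

```text
t: 3.45
ee_pos: [0.6175, 0.075, 0.1571]
ee_rot: [-3.102, -0.495, 0.002]
force: [0.7, 0.2, 0.1]
grip_width: -0.0001
grasp_force: 0.0
```

Call:
arm_command(deltas=[[[-0.015,0,0,0,1],[-0.01,0,0,0,1],[-0.01,0,0,0,1],[-0.008,0,0.001,0,1],[-0.008,0,0.001,0,1],[-0.008,0,0.002,0,1],[-0.008,0,0.003,0,1],[-0.007,0,0.004,0,1],[-0.007,0,0.004,0,1],[-0.006,0,0.005,0,1],[-0.006,0,0.005,0,1],[-0.005,0,0.006,0,1],[-0.005,0,0.007,0,1],[-0.004,0,0.006,0,1]]])

```text
t: 4.85
ee_pos: [0.5163, 0.0421, 0.1111]
ee_rot: [-3.102, -0.495, 0.001]
force: [-0.6, 0.2, 0.4]
grip_width: -0.0001
grasp_force: 0.5
```

Call:
arm_command(deltas=[[[0,0,0.004,0,1],[0,0,0.003,0,1],[0,0,0.003,0,1],[0,0,0,0,1]]])

```text
t: 5.25
ee_pos: [0.5168, 0.0421, 0.1031]
ee_rot: [3.102, 0.496, -0.001]
force: [-5.9, -0.9, 16.6]
grip_width: -0.0001
grasp_force: 8.4
```

Call:
arm_command(deltas=[[[0,0,0,0,1],[0,0,0,0,1],[0,0,-0.03,0,1],[0,0,-0.05,0,0],[0,0,-0.05,0,0],[-0.04,0.042,-0.02,0,0],[-0.04,0.044,0,0,0],[-0.04,0.044,0,0,0],[-0.04,0.044,0,0,0],[-0.04,0.044,0,0,0],[-0.04,0.044,0,0,0],[0,0,0,0,0],[0,0,0,0,0]]])

```text
t: 6.55
ee_pos: [0.3943, -0.2299, 0.2483]
ee_rot: [3.103, 0.49, 0.001]
force: [-1.1, -0.5, -0.1]
grip_width: 0.0858
grasp_force: 0.0
```

Run:
```python
from h import *
np.set_printoptions(precision=4,suppress=True)
print(read_state()['q'])
c=cam('wrist'); np.savez('pics/w3.npz',im=c[0],K=c[1],o=c[2],R=c[3]); print(c[2],blobs(red(c[0])))
t=cam('scene')
A=c[0][:,:,::-1].copy(); B=cv2.resize(t[0][180:290,210:310],None,fx=2.4,fy=3.8)[:,:,::-1]
M=np.zeros((420,800,3),np.uint8); M[:,:560]=A; M[:418,560:800]=B
cv2.imwrite('pics/m2.png',M)
```

```text
[-0.6799  0.1589  1.8168  0.0005  1.1655  0.5776]
[ 0.4654 -0.2078  0.3642] []
```

View pics/m2.png

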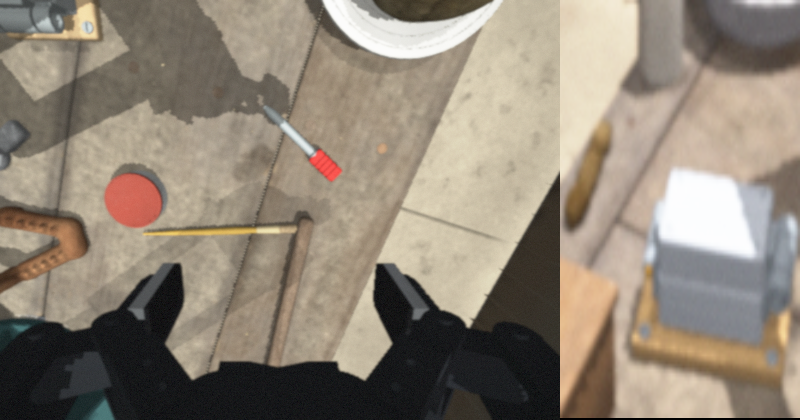

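The lid is shut and flat in the right-hand crop. The wrist view shows the pin nose at about (265,107) and the red grip at about (325,164), with a hammer and pencil nearby at (300,225). I measure the pin from this view, the first wrist view and the fixed cameras.

Run:
```python
from h import *
np.set_printoptions(precision=4,suppress=True)
L=lambda f:(lambda d:(d['im'],d['K'],d['o'],d['R']))(np.load(f))
a,c=L('pics/w1.npz'),L('pics/w3.npz'); t=cam('top'); s=cam('scene')
def r2(im):
    h=cv2.cvtColor(im,cv2.COLOR_RGB2HSV); return (((h[...,0]<8)|(h[...,0]>172))&(h[...,1]>170)&(h[...,2]>90)).astype(np.uint8)
G=[]
for n,v,box in [('w1',a,(430,200,480,250)),('w3',c,(290,130,360,200)),('top',t,(370,250,420,300)),('scene',s,(340,180,390,215))]:
    m=r2(v[0]); k=np.zeros_like(m); k[box[1]:box[3],box[0]:box[2]]=1; m&=k
    pts=cv2.findNonZero(m)[:,0,:].astype(float); ce=pts.mean(0); G.append(ray(v,ce))
    print(n,len(pts),ce,'at z.011',plane(v,ce,.011)[:2],cv2.minAreaRect(pts.astype(np.float32)))
print('grip tri',tri(G),tri([G[0],G[1]]),tri([G[1],G[3]]))
# pin silhouette line in w3: grey shaft pixels brighter than wood, near line
noses=[ray(a,(414,185)),ray(c,(265,107))]; print('nose',tri(noses),plane(c,(265,107),.009),plane(a,(414,185),.009))
M=cv2.resize(c[0][90:190,250:350],(590,590),interpolation=2); 
M2=cv2.resize(s[0][180:220,330:385],(210,153),interpolation=2)
O=np.zeros((590,800,3),np.uint8);O[:,:590]=M;O[:153,590:]=M2
cv2.imwrite('pics/m3.png',O[:,:,::-1])
```

```text
w1 211 [454.5308 226.7583] at z.011 [ 0.4265 -0.2759] ((454.50006103515625, 226.5000457763672), (19.79899024963379, 11.31370735168457), 45.0)
w3 417 [325.3333 165.4149] at z.011 [ 0.427  -0.2746] ((325.0000305175781, 165.0), (29.698484420776367, 15.55634880065918), 45.0)
top 64 [390.1562 273.0781] at z.011 [ 0.4263 -0.2706] ((390.300048828125, 273.4000244140625), (9.838699340820312, 6.7082037925720215), 26.56505012512207)
scene 82 [367.7439 196.0488] at z.011 [ 0.4239 -0.2795] ((367.8000183105469, 196.1000213623047), (8.049844741821289, 11.180338859558105), 63.43495178222656)
grip tri (array([ 0.4258, -0.2728,  0.0146]), np.float64(0.0034618797653571355)) (array([ 0.4271, -0.2741,  0.0138]), np.float64(0.00013798147429001256)) (array([ 0.4251, -0.275 ,  0.0133]), np.float64(0.002235199068131658))
nose (array([ 0.4653, -0.1932,  0.0041]), np.float64(0.0004010749703753098)) [ 0.4649 -0.1933  0.009 ] [ 0.4661 -0.1909  0.009 ]
```

View pics/m3.png

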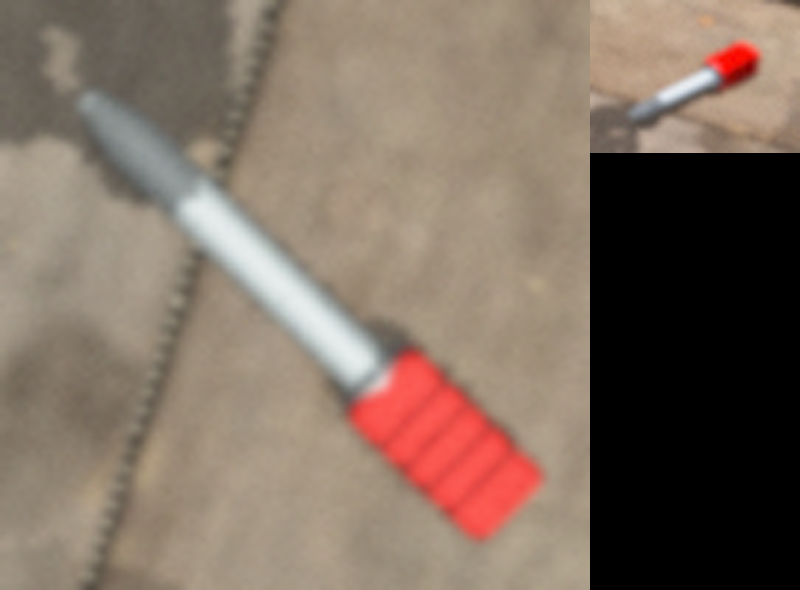

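The pin direction is 64.7° and its length comes out at 89.5 mm (90 expected). The nose axis is at z of about 4 mm, so the pin lies nose-down by about 0.067 rad. I turn the tool to the pin and descend part-way.

Call:
arm_command(deltas=[[[0,0,0,-7.8,0.5],[0,0,0,-7.8,0.5],[0,0,0,-7.8,0.5],[0,0,0,-7.8,0.5],[0,0,0,-7.8,0.5],[0,0,0,-7.7,0.5],[-0.026,0.048,0,0,0.5],[0,0,0.05,0,0.5],[0,0,0.05,0,0.5],[0,0,0.03,0,0.5],[0,0,0,0,0.5],[0,0,0,0,0.5]]])

```text
t: 7.95
ee_pos: [0.4247, -0.268, 0.1185]
ee_rot: [-2.649, -1.687, 0.0]
force: [0.6, -0.3, 0.6]
grip_width: 0.043
grasp_force: 0.0
```

Run:
```python
from h import *
np.set_printoptions(precision=4,suppress=True)
s=read_state(); Rt=R.from_rotvec(s['ee_rot']).as_matrix(); print(s['ee_pos'],np.degrees(np.arctan2(Rt[1,0],Rt[0,0])),s['grip_width'])
c=cam('wrist'); cv2.imwrite('pics/w4.png',c[0][:,:,::-1]); np.savez('pics/w4.npz',im=c[0],K=c[1],o=c[2],R=c[3])
h=cv2.cvtColor(c[0],cv2.COLOR_RGB2HSV); m=(((h[...,0]<8)|(h[...,0]>172))&(h[...,1]>170)&(h[...,2]>90)).astype(np.uint8)
for n,ce in blobs(m,100): print(n,ce,plane(c,ce,.012))
```

```text
[ 0.4247 -0.268   0.1185] 64.96289089260027 0.04297156988996222
972 [282.7243 223.4043] [ 0.4271 -0.2746  0.012 ]
```

View pics/w4.png

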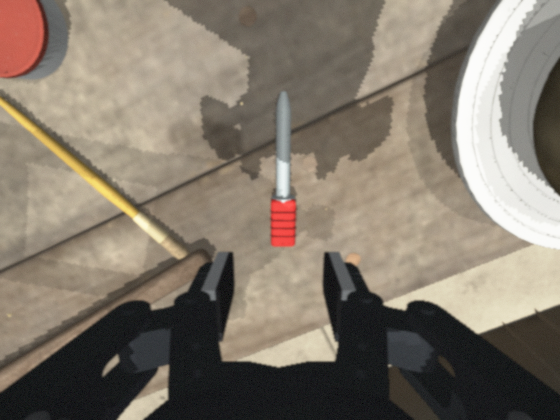

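The wrist view shows the pin in line between the fingers, with its grip at (283,223) and nose at (284,95). The hammer tip at (210,255) clears the left finger. I correct 5 mm on both axes, descend and grip.

Call:
arm_command(deltas=[[[-0.005,0.005,0.03,0,0.5],[0,0,0.03,0,0.5],[0,0,0.02,0,0.5],[0,0,0.01,0,0.5],[0,0,0,0,0.5],[0,0,0,0,0.6],[0,0,0,0,0.7],[0,0,0,0,0.9],[0,0,0,0,1],[0,0,0,0,1],[0,0,0,0,1],[0,0,0,0,1]]])

```text
t: 9.2
ee_pos: [0.4273, -0.2761, 0.0297]
ee_rot: [2.65, 1.683, 0.001]
force: [-0.7, 1.0, 8.4]
grip_width: 0.0167
grasp_force: 59.0
```

Call:
arm_command(deltas=[[[0,0,-0.02,0,1],[0,0,-0.04,0,1],[0,0,-0.04,0,1],[0,0,-0.03,-4,1],[0,0,0,-7.8,1],[0,0,0,-7.8,1],[0,0,0,-7.8,1],[0,0,0,-7.8,1],[0,0,0,-7.8,1],[0.038,0.034,0,0,1],[0.038,0.034,0,0,1],[0.038,0.034,0,0,1],[0.037,0.034,0,0,1],[0,0,0.02,0,1],[0,0,0.02,0,1],[0,0,0,0,1],[0,0,0,0,1]]])

```text
t: 10.9
ee_pos: [0.5081, -0.0931, 0.1186]
ee_rot: [-1.85, -2.539, 0.0]
force: [0.1, 0.8, -0.8]
grip_width: 0.0166
grasp_force: 59.1
```

Run:
```python
from h import *
np.set_printoptions(precision=4,suppress=True)
s=read_state(); Rt=R.from_rotvec(s['ee_rot']).as_matrix(); print(s['ee_pos'],np.degrees(np.arctan2(Rt[1,0],Rt[0,0])),s['grip_width'])
c=cam('wrist'); np.savez('pics/w5.npz',im=c[0],K=c[1],o=c[2],R=c[3]); v=cam('scene'); np.savez('pics/s5.npz',im=v[0],K=v[1],o=v[2],R=v[3])
B=cv2.resize(v[0][160:290,230:330],(0,0),fx=2.4,fy=3.2,interpolation=2)
O=np.zeros((420,800,3),np.uint8);O[:,:560]=c[0];O[:416,560:]=B
cv2.imwrite('pics/m5.png',O[:,:,::-1])
```

```text
[ 0.5081 -0.0931  0.1186] 107.8431613539066 0.01662047310934517
```

View pics/m5.png

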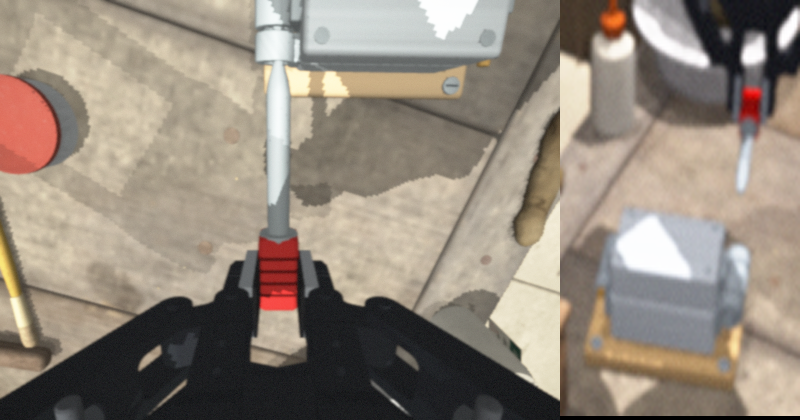

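The wrist view shows the pin held along the tool x axis with its nose at (279,64), pointing at the near knuckle (columns 256 to 300, face at row 62). I measure the lateral offset and the nose height.

Run:
```python
from h import *
np.set_printoptions(precision=4,suppress=True,linewidth=200)
L=lambda f:(lambda d:(d['im'],d['K'],d['o'],d['R']))(np.load(f))
c,v=L('pics/w5.npz'),L('pics/s5.npz')
print('nose',tri([ray(c,(279,64)),ray(v,(305,219.4))]))
g=cv2.cvtColor(c[0],cv2.COLOR_RGB2GRAY).astype(int)
for r in (10,25,42,50,56,90,120,150,200): print(r,g[r,246:312:1].tolist() if r in(25,50,56) else '', 'grad', 246+np.argsort(-abs(np.diff(cv2.GaussianBlur(g.astype(np.float32),(3,3),0)[r,246:312])))[:6])
s=read_state(); Rt=R.from_rotvec(s['ee_rot']).as_matrix()
for P in [(.463,.0489,.05),(.4776,.005,.05),(.4706,.027,.05)]: print('axis pt in tool',Rt.T@(np.array(P)-s['ee_pos']), 'px',proj(c,P))
```

```text
nose (array([ 0.4812, -0.008 ,  0.1004]), np.float64(0.0014589965953537565))
10  grad [290 273 291 256 304 301]
25 [163, 163, 160, 155, 146, 142, 143, 139, 143, 158, 177, 192, 195, 189, 185, 179, 172, 161, 155, 151, 146, 142, 137, 135, 135, 137, 139, 147, 153, 158, 158, 159, 158, 152, 143, 135, 121, 110, 110, 109, 107, 109, 109, 105, 95, 90, 86, 86, 86, 87, 86, 85, 83, 89, 95, 106, 119, 136, 153, 171, 184, 195, 205, 214, 218, 219] grad [303 304 255 302 305 281]
42  grad [299 298 300 294 255 256]
50 [99, 96, 89, 83, 83, 80, 85, 93, 107, 141, 171, 192, 207, 214, 218, 225, 229, 232, 234, 236, 237, 239, 241, 243, 246, 247, 248, 249, 248, 247, 248, 245, 244, 242, 241, 239, 237, 234, 229, 222, 218, 212, 202, 194, 185, 176, 169, 168, 195, 223, 233, 231, 219, 182, 141, 117, 123, 137, 157, 168, 179, 186, 192, 196, 197, 197] grad [299 298 255 254 294 256]
56 [144, 142, 142, 140, 129, 122, 120, 117, 125, 146, 180, 200, 208, 217, 223, 226, 229, 233, 236, 239, 240, 243, 243, 243, 244, 245, 247, 248, 249, 249, 249, 248, 244, 241, 237, 233, 231, 227, 225, 221, 217, 212, 200, 187, 176, 170, 159, 162, 194, 224, 229, 225, 199, 153, 120, 110, 106, 105, 106, 108, 109, 111, 114, 113, 114, 113] grad [298 299 255 297 293 294]
90  grad [289 309 290 308 286 285]
120  grad [267 287 286 266 268 285]
150  grad [267 287 286 264 268 266]
200  grad [276 277 289 275 302 301]
axis pt in tool [ 0.1499 -0.0002  0.0692] px [276.1128 -56.4744]
axis pt in tool [0.1036 0.0003 0.0692] px [277.0394  49.5492]
axis pt in tool [0.1267 0.0003 0.0692] px [277.1974  -1.1918]
```

Run:
```python
from h import *
np.set_printoptions(precision=4,suppress=True,linewidth=200)
from bench import eyes
f=eyes.grab_frame('wrist'); T=np.array(f['T_tool_cam']); K=np.array(f['intrinsics'])
c=(0,K,T[:3,3],T[:3,:3])
for z in (.0135,.0165,.0195,.0225,.0255): print(z,'nose',plane(c,(279,62.5),z),'axis-shoulder row 230/233 at z-9mm',plane(c,(279,230),z-.009),'rear end row 309',plane(c,(279,309),z-.009))
im=np.array(f['pixels']); print('col279 rows 56-76',cv2.cvtColor(im,cv2.COLOR_RGB2GRAY)[56:76,279]); print('rows 222-245',im[222:245,279].tolist()); print(im[298:316,279].tolist())
v=np.load('pics/s5.npz'); v=(v['im'],v['K'],v['o'],v['R'])
s=read_state(); Rt=R.from_rotvec(s['ee_rot']).as_matrix()
for z in (.0195,.0255): print('scene px predicted nose',proj(v,s['ee_pos']+Rt@np.array([.09,.0008,z])), 'grip', proj(v,s['ee_pos']+Rt@np.array([.0,.0008,.0195])))
h=cv2.cvtColor(v[0],cv2.COLOR_RGB2HSV); b=v[0][205:228,294:318].astype(int)
print((b.max(2)).tolist())
```

```text
0.0135 nose [0.0892 0.0019 0.0135] axis-shoulder row 230/233 at z-9mm [0.0268 0.002  0.0045] rear end row 309 [-0.0093  0.0021  0.0045]
0.0165 nose [0.0896 0.0019 0.0165] axis-shoulder row 230/233 at z-9mm [0.0257 0.002  0.0075] rear end row 309 [-0.0113  0.0021  0.0075]
0.0195 nose [0.09   0.0019 0.0195] axis-shoulder row 230/233 at z-9mm [0.0246 0.002  0.0105] rear end row 309 [-0.0133  0.0021  0.0105]
0.0225 nose [0.0904 0.0019 0.0225] axis-shoulder row 230/233 at z-9mm [0.0235 0.002  0.0135] rear end row 309 [-0.0153  0.0021  0.0135]
0.0255 nose [0.0908 0.0019 0.0255] axis-shoulder row 230/233 at z-9mm [0.0223 0.002  0.0165] rear end row 309 [-0.0174  0.0021  0.0165]
col279 rows 56-76 [232 218 182 173 208 227 227 227 231 235 235 236 236 235 237 236 238 238 239 239]
rows 222-245 [[128, 134, 132], [128, 135, 134], [130, 135, 135], [127, 133, 133], [128, 133, 132], [126, 131, 131], [126, 133, 133], [125, 131, 130], [129, 133, 132], [130, 137, 135], [126, 134, 132], [124, 130, 128], [126, 130, 130], [117, 124, 123], [104, 110, 109], [104, 110, 108], [114, 117, 118], [127, 133, 133], 
[... 2608 characters left out ...]
197, 200, 200, 203, 200, 199, 202, 203, 195, 191, 192, 197, 194, 202, 200, 203, 205, 206], [196, 192, 190, 190, 196, 199, 205, 205, 204, 204, 203, 204, 201, 202, 200, 199, 199, 198, 197, 198, 201, 201, 202, 200], [196, 192, 192, 192, 197, 201, 203, 203, 207, 209, 206, 204, 202, 199, 201, 201, 196, 193, 193, 191, 191, 189, 185, 185], [198, 195, 194, 200, 201, 200, 203, 204, 206, 207, 207, 200, 197, 198, 197, 195, 189, 182, 181, 177, 178, 176, 175, 176], [199, 199, 198, 205, 205, 203, 202, 200, 202, 203, 203, 202, 195, 190, 191, 186, 183, 179, 173, 171, 169, 168, 171, 173], [191, 197, 197, 202, 206, 197, 199, 199, 202, 204, 203, 197, 192, 186, 178, 176, 179, 175, 175, 171, 171, 171, 173, 172]]
```

The scene view puts the nose axis about 18 to 19.5 mm below the TCP, so the pin is held nearly level. The lateral offset is under 1 mm. I lower to hole height and start in.

Call:
arm_command(deltas=[[[0,-0.0007,0.025,0,1],[0,0,0.02,0,1],[0,0,0.004,0,1],[0,0,0,0,1],[0.004,0,0,0,1],[0.004,0,0,0,1],[0.004,0,0,0,1],[0.004,0,0,0,1],[0,0,0,0,1]]])

```text
t: 11.95
ee_pos: [0.5025, -0.0774, 0.0695]
ee_rot: [-1.849, -2.54, -0.0]
force: [0.0, -0.3, -1.5]
grip_width: 0.016
grasp_force: 59.0
```

Call:
arm_command(deltas=[[[0.004,0,0,0,1],[0.004,0,0,0,1],[0.004,0,0,0,1],[0.004,0,0,0,1],[0,0,0,0,1],[0,0,0,0,1]]])

```text
t: 12.55
ee_pos: [0.4977, -0.0626, 0.0692]
ee_rot: [-1.849, -2.539, -0.0]
force: [0.2, 0.0, -1.1]
grip_width: 0.0166
grasp_force: 59.1
```

Call:
arm_command(deltas=[[[0.004,0,0,0,1],[0.004,0,0,0,1],[0.004,0,0,0,1],[0.004,0,0,0,1],[0.004,0,0,0,1],[0,0,0,0,1]]])

```text
t: 13.15
ee_pos: [0.4914, -0.0431, 0.0692]
ee_rot: [-1.849, -2.539, -0.0]
force: [-0.4, 0.0, 0.0]
grip_width: 0.016
grasp_force: 59.1
```

Call:
arm_command(deltas=[[[0.004,0,0,0,1],[0.004,0,0,0,1],[0.004,0,0,0,1],[0.004,0,0,0,1],[0.003,0,0,0,1],[0.002,0,0,0,1],[0,0,0,0,1],[0,0,0,0,1]]])

```text
t: 13.95
ee_pos: [0.4851, -0.0236, 0.0692]
ee_rot: [-1.85, -2.539, -0.0]
force: [-0.3, -0.1, 0.2]
grip_width: 0.0164
grasp_force: 59.2
```

Call:
arm_command(deltas=[[[0.002,0,0,0,1],[0.002,0,0,0,1],[0.002,0,0,0,1],[0,0,0,0,1],[0,0,0,0,1]]])

```text
t: 14.45
ee_pos: [0.484, -0.0194, 0.0694]
ee_rot: [1.847, 2.539, -0.002]
force: [-1.2, -8.6, 0.3]
grip_width: 0.0158
grasp_force: 59.1
```

Call:
arm_command(deltas=[[[0.001,0,0,0,1],[0.001,0,0,0,1],[0,0,0,0,1],[0,0,0,0,1]]])

```text
t: 14.85
ee_pos: [0.484, -0.0192, 0.0694]
ee_rot: [1.844, 2.538, -0.004]
force: [-1.3, -19.2, -1.4]
grip_width: 0.0164
grasp_force: 59.0
```

Run:
```python
from h import *
c=cam('wrist'); v=cam('scene')
B=cv2.resize(v[0][190:290,220:325],(0,0),fx=2.28,fy=2.8,interpolation=2)
O=np.zeros((420,800,3),np.uint8);O[:,:560]=c[0];O[:B.shape[0],560:560+B.shape[1]]=B
cv2.imwrite('pics/m6.png',O[:,:,::-1])
```

```text
(no output)
```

View pics/m6.png

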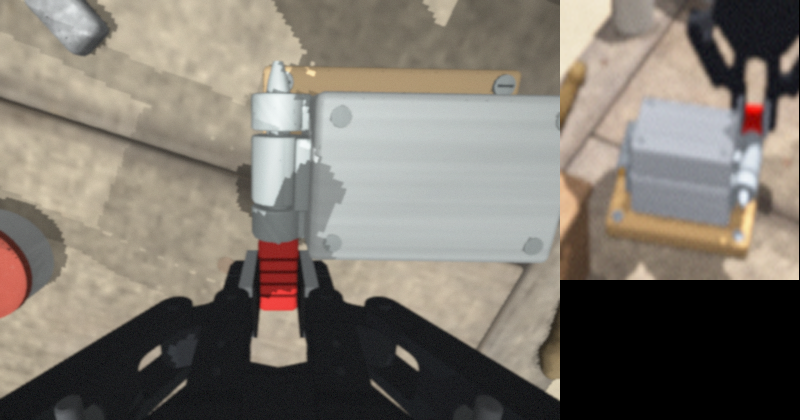

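The pin is home. In the wrist view the shoulder sits on the near knuckle at (278,240) and the nose sticks out at (278,70), with the lid flat. I release, rise, close the fingers and go over the lid centre.

Call:
arm_command(deltas=[[[-0.002,0,0,0,0.9],[0,0,0,0,0.6],[0,0,0,0,0.5],[0,0,0,0,0.5],[0,0,0,0,0.5],[0,0,-0.02,0,0.5],[0,0,-0.04,0,0.5],[0,0,-0.04,0,0.5],[0.024,0.029,0,0,1],[0.024,0.03,0,0,1],[0,0,0,0,1],[0,0,0,0,1],[0,0,0,0,1],[0,0,0,0,1]]])

```text
t: 16.35
ee_pos: [0.5239, 0.045, 0.1689]
ee_rot: [-1.85, -2.537, 0.001]
force: [0.2, -0.5, 0.7]
grip_width: -0.0003
grasp_force: 0.0
```

Run:
```python
from h import *
np.set_printoptions(precision=4,suppress=True)
c=cam('wrist'); v=cam('top'); s=cam('scene')
B=cv2.resize(s[0][190:290,220:325],(0,0),fx=2.28,fy=2.8,interpolation=2); D=cv2.resize(v[0][225:275,235:325],(0,0),fx=2.6,fy=2.6)
O=np.zeros((420,800,3),np.uint8);O[:,:560]=c[0];O[:B.shape[0],560:560+B.shape[1]]=B;O[285:285+D.shape[0],560:560+D.shape[1]]=D
cv2.imwrite('pics/m7.png',O[:,:,::-1])
```

```text
(no output)
```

View pics/m7.png

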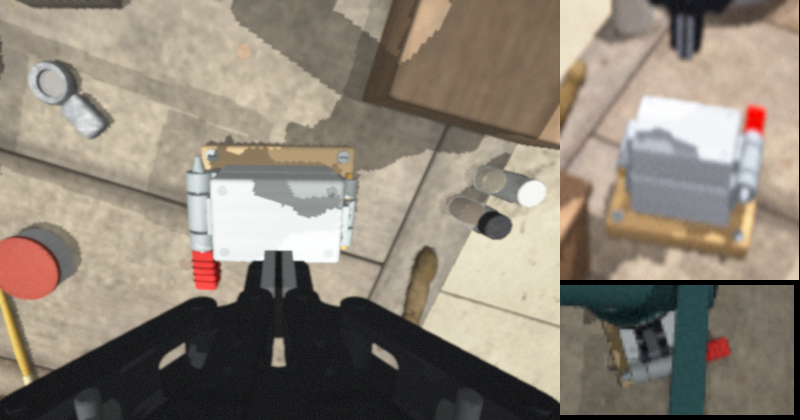

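The pin stays home, with the grip at (205,270) tight against the knuckle and the nose out at (198,165). The lid is shut and the fingers are above its centre. I press.

Call:
arm_command(deltas=[[[0,0,0.03,0,1],[0,0,0.025,0,1],[0,0,0.006,0,1],[0,0,0.003,0,1],[0,0,0.002,0,1],[0,0,0.001,0,1],[0,0,0,0,1],[0,0,0,0,1]]])

```text
t: 17.3
ee_pos: [0.5257, 0.0456, 0.1032]
ee_rot: [1.849, 2.538, 0.002]
force: [-2.2, -0.1, 5.0]
grip_width: 0.0
grasp_force: 2.3
```

Call:
arm_command(deltas=[[[0,0,0.0006,0,1],[0,0,0,0,1],[0,0,0,0,1],[0,0,0,0,1],[0,0,0,0,1]]])

```text
t: 17.8
ee_pos: [0.5257, 0.0456, 0.1032]
ee_rot: [1.849, 2.538, 0.002]
force: [-1.7, -1.1, 11.9]
grip_width: -0.0001
grasp_force: 5.9
```

Run:
```python
from bench import read_state, workorder, eyes
for _ in range(3): eyes.grab_frame('scene'); print(read_state()['force'])
if read_state()['force'][2]>8: print(workorder.job_done())
```

```text
[-2.51783224 -0.68382257 11.40359232]
[-1.81614044 -0.65630625 12.1923774 ]
[-2.20146798 -0.34504639 12.08823286]
the job is handed in; nothing more can be done
None
```

I handed the job in with the mould shut, the pin pushed home and released, and the closed fingers pressing on the lid at about 12 N; no verdict came back from the judging call.

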